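# Set up the bottle inspection stand and hold its backdrop upright

### The job

First set the small round screw-cap bottle upright and centred on the narrow raised pedestal of the inspection stand and let go of it. Then flip the stand's kickstand down over its centre until it is fully down, and after that take the hinged backdrop plate by its top rail, bring it upright and finish while still holding it upright there: do not let it go, do not rest it on the kickstand, and leave the other things on the bench where they are.

Things in the scene. Friction and masses are not known exactly. Their poses are not given: they have to be found in the camera images.
- bottle_center (a point): Centre, half-way up, of the small round glass bottle of pale liquid with a wide screw cap that is to be set on the pedestal. Body 48 mm across, 90 mm tall over the cap; the cap is fixed. It stands upright on the worktop at the start, about 0.15 kg; its z axis points to the cap. The straight glass body, from the base up to half its height, is the place to grasp.
- dropper_mid (a point): Bystander: dark dropper bottle with a rubber bulb, 34 mm across, 114 mm tall; point 33 mm above its foot. Leave it alone.
- beaker_mid (a point): Bystander: empty glass beaker 55 mm across, 70 mm tall; point half-way up. Leave it alone.
- timer_mid (a point): Bystander: flat square bench timer 62 x 62 x 18 mm; point 9 mm above its foot. Leave it alone.
- stand: Inspection stand, fixed to the worktop: metal deck 225 x 220 mm, 12 mm thick, with a pedestal, a hinged backdrop plate and its kickstand. Origin on the worktop under the plate's hinge line. x runs along the hinge line, away from the robot (within 0.35 rad); y points from plate to pedestal; z up. The deck spans x -145 to +80 mm, y -80 to +140 mm.
- pedestal_top (a point): Centre of the flat top of the black mushroom-shaped pedestal on which the bottle goes: a disc 40 mm across, 54 mm above the worktop, at x = -30, y = +100 mm in the stand's frame. Nothing holds the bottle there but the flat top.
- plate_grip (a point): Middle of the backdrop plate's top rail, the place to hold it, 155 mm from the hinge line. The plate is 105 mm long, 8 mm thick, white with a metal edge; the rail is 10 mm thick, 26 mm high, its top edge 12 mm above this point. Axes move with the plate: x along the rail, y its normal towards the pedestal side, z from hinge line to top edge.
- plate_hinge (a point): Point on the plate's hinge line below plate_grip, 22 mm above the worktop; the hinge line is the stand's x axis direction. Axes move with the plate as for plate_grip.
- plate (a joint): Angle of the plate (rad): 0 leaning back on its stop, away from the pedestal (start); 0.25 upright; more tips towards the pedestal. Only its weight (about 0.6 kg) turns it: let go, it falls back on the stop or forward. With the kickstand down, the foot is about 6 mm clear of the deck when upright and meets it about 0.1 rad beyond.
- kickstand (a joint): Angle (rad): 0 folded up on a stop (start), leg pointing up along the plate, tilted 0.35 away from the robot end; grows as the leg swings over the top to the robot end and down; 0.35 is the centre; 3.34 fully down on a stop, foot just above the deck. Held by its weight: before the centre it falls back, past it it falls fully down by itself. About 1 N along the hinge line at the pedal moves it.
- kickstand_pedal (a point): Centre of the rubber pedal (and foot) at the free end of the kickstand leg, 69.5 mm from the pivot; the pedal is 24 mm along the leg, 28 mm wide across the plane of its swing, 8 mm thick. Folded up it stands in front of the plate, on the pedestal side, its end about 14 mm lower than the plate's top edge.
- kickstand_pivot (a point): Pivot of the kickstand on the plate's ear: 62 mm from the stand's origin towards -x (the robot end), 77 mm up the plate from the hinge line, 45 mm out from the plate towards the pedestal side. The pivot axis is the plate's normal: the leg swings in a plane parallel to the plate, past the plate's robot end. The leg is a metal bar 12 mm wide, 8 mm thick.
Not all that is in view belongs to the job. Leave any pink or yellow look-alike of the part that bears bottle_center alone.

How it is judged:
On the way, in this order (a step that is already met when the one before it is completed fails the run):
1. the bottle stands centred on the pedestal, let go (horizontal distance between bottle_center and pedestal_top below 0.01 m and z of bottle_center in the frame of pedestal_top between 0.037 and 0.053 m and angle between bottle_center's own z axis and vertical below 0.1 rad and contact force between the fingers and bottle below 0.2 N), for 0.2 s.
2. the kickstand is flipped over centre and fully down (value of joint kickstand above 3.2 rad), for 0.2 s.
3. the plate is held upright by its top rail (value of joint plate between 0.19 and 0.31 rad and contact force between the fingers and plate above 1 N and distance between the grasp point and plate_grip below 0.07 m and velocity of joint plate between -0.1 and 0.1 rad/s), for 0.2 s.
At the end, for the whole second after the job is handed in: Fingers hold the plate by its top rail (over 1 N, within 70 mm of its middle), still and within 0.06 rad of upright; kickstand over 3.2 rad and carrying nothing (under 0.5 N); bottle upright on the pedestal within 10 mm of its centre, not touched by the fingers (all of step 1 and all of step 3 and value of joint kickstand above 3.2 rad and contact force between kickstand and anything else below 0.5 N); the arm keeps its last pose, push and grip.
It fails at once if a bystander (dropper bottle, beaker or timer) is moved more than 30 mm (distance of any of dropper_mid, beaker_mid, timer_mid from where it was at the start of the episode above 0.03 m).
It fails at once if the bottle is tipped over (angle between bottle_center's own z axis and vertical above 0.7 rad).
It also fails if it takes over 67 s, if anything falls off the work surface, if the arm or the gripper's body presses on something with over 40 N, if the wrist force passes 120 N, or if a joint passes its speed limit or range.

### The arm

A 6-joint arm with a two-finger parallel gripper is mounted at the origin on a cart in front of the work surface, level with it; the furniture and walls round the work are solid. World frame = base frame: x ahead of the robot, y to its left, z up, the work surface at z = 0. Lengths are in m, angles in rad, forces in N, time in s.
With the tool pointing down it reaches from about 0.35 to 0.775 m from the base axis. Payload 7.3 kg.
Tool frame: the origin (TCP) lies at the very end of the fingers, on their centre line; the grasp point (between the pads) lies 19 mm behind it; z points along the fingers, y is the direction in which the jaws open and shut (so a half turn about z gives the same grasp; the last joint's range is limited). The gripper opens to 92 mm and grips with 3 to 60 N. Pads are 19 mm wide; open, the fingers measure 130 mm over their backs; the gripper's body (75 mm by 190 mm) begins 47 mm behind the grasp point.
Start: joints at [1.012, 0.342, 1.524, -0, 1.275, -0.146], TCP at [0.211, 0.481, 0.227] pointing down, gripper open.
Joint ranges: [-2.53, 2.53], [-0.77, 2.02], [0.04, 2.7], [-1, 4.14], [0.28, 2.66], [-3.11, 3.11]. Speed limits (rad/s): [2.57, 2.57, 3.14, 3.14, 3.14, 3.14].

### API

Orientations are given as a unit quaternion [x, y, z, w].
In Python, from plant import monitor, cams, close_job gives the robot as it stands.
- The arm moves only by the shell command python3 -m handwheel 'ROWS' [FORCE]. ROWS is JSON, a list of rows, each a list of 7 numbers: the shift along the tool's x, y, z in cm, then the turn, a rotation vector about the tool's x, y, z in rad, then the finger opening in cm, from 0 to 9.18. In form: [[tx, ty, tz, wx, wy, wz, gripper], ...]. A call has 1 to 8 rows; each row is the pose to reach, as a shift and turn from the pose commanded when the call began, along the tool's axes at that moment; what a row does not reach only later rows make up. A row lasts 1/12 s, in which the tool goes at most 41.7 mm and 7.16 degrees, less where a joint would pass 70% of its speed; a pose out of reach is approached as far as the arm can. A call with a gripper value outside its range is refused whole. The fingers move at their own pace and stop on an object; FORCE is the grip in N (left out, the last holds). Time passes only in rows, so rows that repeat a pose let the fingers close. It gives the time, the measured TCP pose, the force and the opening at its end, in the units of the state.
- monitor.state(): the state, without advancing time (a new reading comes with each control period).
- cams.camera(name): name is "side" or "top" or "wrist"; returns a dict with "color" (384x512x3 uint8, red, green, blue), "depth" (384x512 float32, m along the optical axis (not along the pixel's ray), 0 where there is no reading), "fx", "fy", "cx", "cy" (pixels), "rvec" (rotation vector, rad) and "tvec" (3), from world to camera coordinates, as OpenCV has them; the wrist camera has in their place "tool_from_camera" (4x4, takes a point from camera to tool coordinates, whose origin is the TCP and whose axes are the flange's). Camera axes: x right, y down, z forward; pixel columns grow to the right and rows downward; lengths in m; the calibration is good to about 2 mm. The wrist camera is an equidistant fisheye: a pixel r from the principal point sees the ray r / f radians off the axis. A picture is of the moment at which its call begins: read the wrist's pose just before it.
- close_job(): hands the job in, once; it reports no verdict.
The state is a dict: "time": time; "qpos": joint angles; "joint_vel": joint speeds; "tau": joint torques, N m; "tool_pos": TCP position; "tool_rot": TCP orientation; "ft_force": force on the tool from outside, world axes, zero at the start; "moment": the same for the moment, N m; "finger_gap": finger opening in m.
Only numpy, scipy, OpenCV 4.12 (cv2) and the standard library are available. Lean on these libraries where they do the work, as an engineer would, in place of code of your own. Each camera call takes 0.05 s, during which the arm holds its last target.

## Working session

There is one attempt and no reset: what is moved stays moved. The work goes in short steps, Python scripts to look and compute and a shell command to move; the robot and the scene stay as the last step left them, time stands still between calls to the robot, and variables do not carry over. Pictures are saved under pics/ and viewed, and the job is handed in when it is done.

```bash
ls; mkdir -p pics; cat > h.py <<'E'
import numpy as np, cv2
from scipy.spatial.transform import Rotation as R
from plant import monitor, cams, close_job
def T():
    s=monitor.state(); return np.array(s["tool_pos"]),R.from_quat(s["tool_rot"])
def shot(n,f):
    p=T(); c=cams.camera(n); cv2.imwrite(f,c["color"][:,:,::-1]); np.savez('/tmp/'+n+'.npz',p=p[0],q=p[1].as_quat(),**c); return c,p
def world(c,u,v,d=None,z=None):
    Rm,_=cv2.Rodrigues(np.array(c["rvec"],float)); t=np.array(c["tvec"]).reshape(3)
    ray=np.array([(u-c["cx"])/c["fx"],(v-c["cy"])/c["fy"],1.])
    o=-Rm.T@t; w=Rm.T@ray
    if z is not None: return o+w*(z-o[2])/w[2]
    if d is None: d=c["depth"][int(round(v)),int(round(u))]
    return o+w*d
def cloud(c):
    Rm,_=cv2.Rodrigues(np.array(c["rvec"],float)); t=np.array(c["tvec"]).reshape(3)
    v,u=np.mgrid[0:384,0:512]; d=c["depth"]
    P=np.stack([(u-c["cx"])/c["fx"]*d,(v-c["cy"])/c["fy"]*d,d],-1)
    return (P-t)@Rm
E
python3 - <<'E'
from h import *
print(monitor.state())
for n in("side","top","wrist"):
    c,p=shot(n,f"pics/{n}0.png"); print(n,c["fx"],c["cx"],c["cy"],c.get("rvec"),c.get("tvec"))
E
```

```text
pics
{'time': 0.0, 'qpos': array([ 1.01200244e+00,  3.42744399e-01,  1.52501321e+00, -2.28453249e-05,
        1.27540319e+00, -1.46040291e-01]), 'joint_vel': array([ 0.00113064,  0.00120188,  0.0014451 ,  0.00060707, -0.00185062,
        0.00119655]), 'tau': array([-1.50230029e-03, -4.31237984e+01, -2.44220102e+01,  7.17254123e-02,
        5.59319579e-02, -8.06133494e-05]), 'tool_pos': array([0.21038164, 0.48055819, 0.22603505]), 'tool_rot': array([ 2.04911611e-01,  9.78780168e-01, -7.39653357e-04, -2.60381634e-04]), 'ft_force': array([ 0.49508965, -0.33368875, -0.22623592]), 'moment': array([ 0.03161453, -0.06068343, -0.00999204]), 'finger_gap': 0.09163197560230693}
side 411.9684909638712 259.137590644526 186.63824327907506 [ 0.50630601 -2.71695138  1.20871044] [0.42896528 0.26728472 1.13961366]
top 354.73130420952117 254.35101707071615 188.77117023327813 [ 2.11233398 -2.13832882  0.23390333] [-0.10593905  0.48659888  1.29860596]
wrist 297.3186396354542 254.9112228521298 192.05480462608318 None None
```

View pics/side0.png

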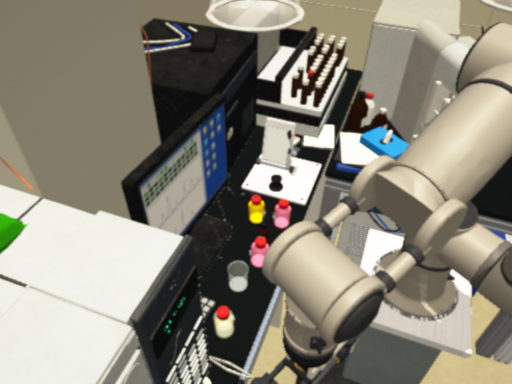

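View pics/top0.png

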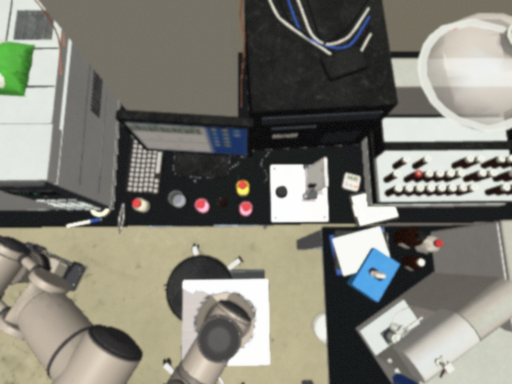

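View pics/wrist0.png

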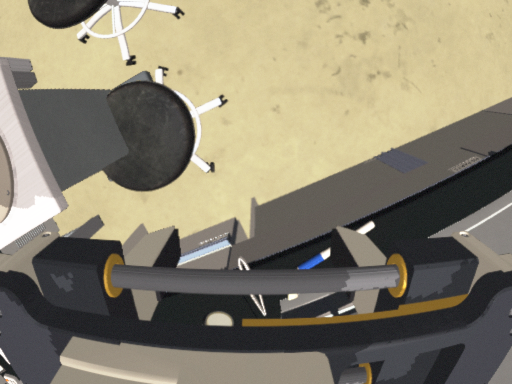

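Candidates in top.png: pale bottle (139,205), pink (203,206) and (246,209), yellow (243,187). All have red caps. The pale-liquid one, (224,322) in side, fits the description because the pink and yellow ones are look-alikes. I'll confirm it in a crop.

```bash
python3 - <<'E'
from h import *
t=dict(np.load('/tmp/top.npz'));s=dict(np.load('/tmp/side.npz'))
a=t["color"][145:230,110:380,::-1]; a=cv2.resize(a,None,fx=2.9,fy=2.9,interpolation=cv2.INTER_CUBIC)
b=s["color"][110:350,180:350,::-1]; b=cv2.resize(b,None,fx=2.4,fy=2.4,interpolation=cv2.INTER_CUBIC)
cv2.imwrite("pics/ca.png",a);cv2.imwrite("pics/cb.png",b)
for n,u,v in [("bot",139,205),("beak",177,199),("p1",203,206),("drop",222,201),("p2",246,209),("yel",243,187),("timer",351,182),("ped",282,192),("deckll",273,221),("deckur",327,160),("platetop",322,170)]:
    print(n,world(t,u,v).round(3))
print("side")
for n,u,v in [("bot",224,311),("ped",277,179),("beak",238,265),("rail",278,122)]:
    print(n,world(s,u,v).round(3))
E
```

```text
bot [0.422 0.31  0.086]
beak [ 0.458  0.19  -0.001]
p1 [0.416 0.077 0.085]
drop [0.434 0.008 0.081]
p2 [ 0.403 -0.08   0.086]
yel [ 0.485 -0.069  0.085]
timer [ 0.516 -0.494  0.012]
ped [ 0.472 -0.217  0.049]
deckll [ 0.367 -0.183  0.003]
deckur [ 0.61  -0.407  0.   ]
platetop [ 0.527 -0.349  0.164]
side
bot [0.428 0.318 0.092]
ped [ 0.476 -0.213  0.055]
beak [0.462 0.156 0.05 ]
rail [ 0.527 -0.355  0.179]
```

View pics/ca.png

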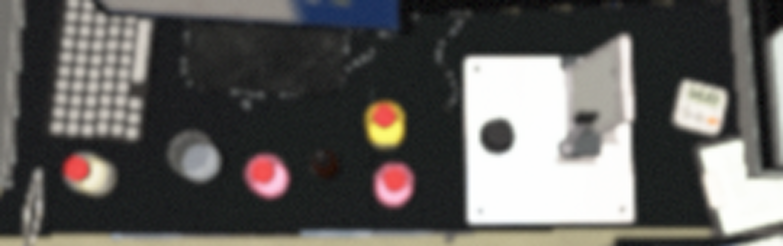

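View pics/cb.png

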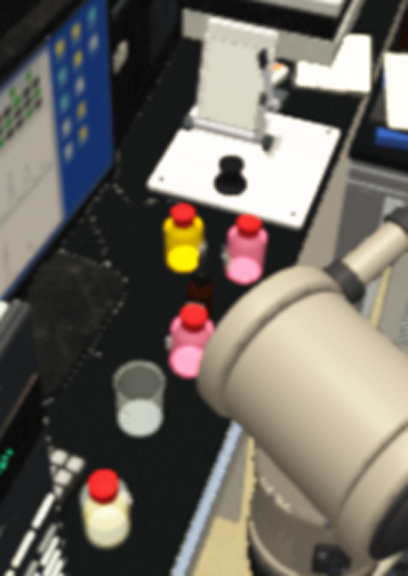

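```bash
python3 - <<'E'
from h import *
t=dict(np.load('/tmp/top.npz'));s=dict(np.load('/tmp/side.npz'))
def comp(m,u,v):
    n,l,st,ce=cv2.connectedComponentsWithStats(m.astype(np.uint8)); 
    i=l[v,u]; return l==i,st[i],ce[i]
for nm,c,(bu,bv),(pu,pv),(du,dv) in [("top",t,(135,203),(282,192),(300,213)),("side",s,(222,311),(277,179),(262,185))]:
    rgb=c["color"].astype(int); r,g,b=rgb[...,0],rgb[...,1],rgb[...,2]
    m=(r>140)&(g<110)&(b<110)
    if not m[bv,bu]: print("no cap",rgb[bv,bu])
    _,st,ce=comp(m,bu,bv); print(nm,"cap",st,ce,world(c,*ce,z=0.090 if nm=="top" else 0.08))
    m=(r<90); _,st,ce=comp(m,pu,pv); print("ped",st,ce,world(c,*ce,z=0.054))
    m=(r>170)&(g>170)&(b>170); M,st,ce=comp(m,du,dv); print("deck",st)
    cn,_=cv2.findContours(M.astype(np.uint8),0,1); cn=max(cn,key=cv2.contourArea)
    bx=cv2.boxPoints(cv2.minAreaRect(cn))
    for p in bx: print("  corner",p,world(c,*p,z=0.012).round(4))
E
```

```text
top cap [132 198   9   9  56] [135.73214286 202.625     ] [0.43023147 0.32073422 0.09      ]
ped [276 187  10  10  79] [280.89873418 191.55696203] [ 0.47259529 -0.21221282  0.054     ]
deck [ 270  158   59   64 2607]
  corner [269.3881 159.3003] [ 0.6119 -0.1742  0.012 ]
  corner [326.64133 157.9371 ] [ 0.6156 -0.4033  0.012 ]
  corner [328.14163 220.949  ] [ 0.3634 -0.3953  0.012 ]
  corner [270.8884 222.3122] [ 0.3609 -0.1743  0.012 ]
side cap [216 306  14  14 146] [222.55479452 312.15753425] [0.43384107 0.31586493 0.08      ]
ped [270 175  12  16 147] [275.6122449  183.21768707] [ 0.47359098 -0.19168625  0.054     ]
deck [ 242  157   79   47 2038]
  corner [241.39413 187.24165] [ 0.5882 -0.1741  0.012 ]
  corner [252.69437 145.4309 ] [ 0.6385 -0.4095  0.012 ]
  corner [320.85092 163.85158] [ 0.3681 -0.399   0.012 ]
  corner [309.5507  205.66234] [ 0.3489 -0.1745  0.012 ]
```

```bash
python3 - <<'E'
from h import *
t=dict(np.load('/tmp/top.npz'));g=t["color"].astype(float).mean(2)
def cross(a,th=120):
    i=np.where((a[:-1]<th)&(a[1:]>=th))[0]
    return None if len(i)==0 else i[0]+(th-a[i[0]])/(a[i[0]+1]-a[i[0]])
L=[];B=[];Rr=[];Tt=[]
for v in range(172,217,2):
    x=cross(g[v,262:276]); L.append(world(t,262+x,v,z=.012)[:2])
for u in range(275,325,2):
    x=cross(g[228:212:-1,u],150); 
    if x is not None: B.append(world(t,u,228-x,z=.012)[:2])
for v in range(200,217,2):
    x=cross(g[v,338:322:-1]); Rr.append(world(t,338-x,v,z=.012)[:2])
for u in range(275,296,2):
    x=cross(g[156:172,u]); Tt.append(world(t,u,156+x,z=.012)[:2])
for n,E in zip("LBRT",(L,B,Rr,Tt)):
    E=np.array(E); l=cv2.fitLine(E.astype(np.float32),cv2.DIST_HUBER,0,.01,.01).ravel(); print(n,l.round(4), np.median(E,0).round(4),np.degrees(np.arctan2(l[1],l[0])).round(2))
# two-view cap triangulation
s=dict(np.load('/tmp/side.npz'))
def ray(c,u,v):
    a=world(c,u,v,z=0);b=world(c,u,v,z=.2);return a,(b-a)/np.linalg.norm(b-a)
for pa,pb in [((135.7,202.6),(222.55,312.2)),((280.9,191.6),(276.2,179))]:
    a,d=ray(t,*pa);b,e=ray(s,*pb)
    k=np.linalg.lstsq(np.c_[d,-e],b-a,rcond=None)[0]; print((a+d*k[0]).round(4),(b+e*k[1]).round(4))
cc=s["color"][130:215,235:330,::-1];cv2.imwrite("pics/cc.png",cv2.resize(cc,None,fx=6,fy=6,interpolation=cv2.INTER_CUBIC))
E
```

```text
L [ 1.      0.0039  0.4749 -0.1722] [ 0.4715 -0.1722] 0.23
B [ 0.006   1.      0.3619 -0.2989] [ 0.3619 -0.2826] 89.65
R [ 1.     -0.008   0.4138 -0.3989] [ 0.4138 -0.3988] -0.46
T [ 0.0091  1.      0.5938 -0.2335] [ 0.5937 -0.2359] 89.48
[0.4304 0.321  0.0895] [0.4311 0.3211 0.0897]
[ 0.4725 -0.2122  0.0537] [ 0.4783 -0.2115  0.0548]
```

View pics/cc.png

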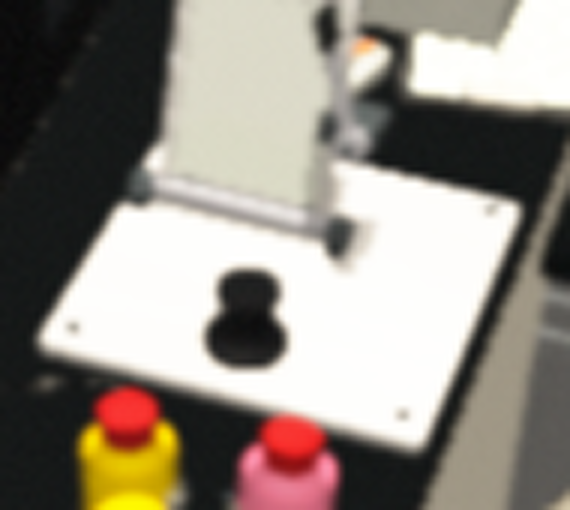

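```bash
python3 - <<'E'
from h import *
t=dict(np.load('/tmp/top.npz'));s=dict(np.load('/tmp/side.npz'))
# height map around bottle
for n,c in(("top",t),("side",s)):
    P=cloud(c).reshape(-1,3); P=P[c["depth"].reshape(-1)>0]
    print(n)
    for x in np.arange(.30,.60,.025):
        row=[]
        for y in np.arange(.46,.14,-.025):
            m=(abs(P[:,0]-x)<.0125)&(abs(P[:,1]-y)<.0125)
            row.append("%4d"%(1000*P[m,2].max()) if m.any() else "   .")
        print("%.3f"%x," ".join(row))
w=dict(np.load('/tmp/wrist.npz')); print(w["tool_from_camera"].round(3))
print(R.from_quat(monitor.state()["tool_rot"]).as_matrix().round(3))
E
```

```text
top
0.300 -819 -820 -816 -823 -824 -821 -823 -819 -787 -739 -749 -820 -820
0.325 -818 -829    7 -822 -823 -822 -815 -826 -825 -789 -786 -820 -822
0.350    4    7    8    9    2    5    4    0    5    4    2    2    0
0.375    7    6   11   13    8    6    5    6    6    5    4    5    5
0.400  477  479   11   10    8   66   68    4    8    5    5    3    4
0.425  488  487   11   10    2   93   94   57    4    5   64   71   69
0.450  478  479    5   11    3   91   97   69    2    5   69    6   72
0.475  478  478    4    8   22   19   21   20   22    8   69   71   68
0.500  479  479    3   26   28   27   25   23   24    7    4    5    6
0.525  478  479    4   24   26   27   25   23   24    5    4    4    4
0.550  478  478    5   27   29   26   24   25   19    9    3   15   14
0.575  477  478    4   27   28   28   25   23   23    4   12   18   17
side
0.300    .    .    .    .    .    .    .    .    .    .    .    .    .
0.325    .    .   11    .    .    .    .    .    .    .    .    .    .
0.350    .    4   11   11    5    3    4    4    4    4    4    6    7
0.375    .    5   12   12    4    5    6    6    4    5    5    4    6
0.400  483  484   12   13    5   67   70    5    5    5    4    5    5
0.425  489  487   12   10    4   92   94   40    5    5   64   72   70
0.450  477  478    .    3    5   92   93    .    4    5   73    .   71
0.475  477  477    .    .    2   17   21   23   23    6   74   74   73
0.500  478  477    .    .    .    .   23   23   23    4    6    5    5
0.525  478  477    .    .    .    .    .   16   22    5    4    5    6
0.550  478  478    .    .    .    .    .    .    .    3    9   16   16
0.575  478  478    .    .    .    .    .    .    .    .   14   15   16
[[ 0.001 -0.954 -0.3    0.082]
 [ 1.     0.001 -0.     0.002]
 [ 0.001 -0.3    0.954 -0.158]
 [ 0.     0.     0.     1.   ]]
[[-0.916  0.401 -0.001]
 [ 0.401  0.916 -0.001]
 [ 0.    -0.001 -1.   ]]
```

The enlarged crops confirm it. The pale bottle with the red cap, at (224,322) in side and (139,205) in top, is the only one that is neither pink nor yellow. The tall box at x>0.39, y>0.43 has to be cleared, so I'll go to -y first, then +x.

```bash
python3 -m handwheel '[[-2,-3.5,0,0,0,0.1,9],[-4.1,-7,0,0,0,0.22,9],[-6.2,-10.4,0,0,0,0.34,9],[-8.2,-13.9,0,0,0,0.46,9],[-11.5,-13,0,0,0,0.58,9],[-15,-11.7,1,0,0,0.7,9],[-18.5,-10,2,0,0,0.82,9],[-22,-8.4,3,0,0,0.94,9]]' 10
python3 - <<'E'
from h import *
c=T(); print(c[0].round(4)); m=c[1].as_matrix(); print(m.round(3)); d=np.array([.4305,.321,.14])-c[0]; print("tool shift cm",(m.T@d*100).round(2)); 
yaw=np.arctan2(m[1,1],m[0,1]); print("wz to -35:",yaw+np.radians(35), "qpos",monitor.state()["qpos"].round(2))
E
```

```text
time: 0.82
tool_pos: [0.3802, 0.3152, 0.1967]
tool_rot: [0.628, 0.778, 0.001, 0.0]
ft_force: [-0.2, 0.9, 0.1]
finger_gap: 0.0899
[0.3802 0.3152 0.1967]
[[-0.21   0.978  0.001]
 [ 0.978  0.21   0.001]
 [ 0.001  0.001 -1.   ]]
tool shift cm [-0.49  5.04  5.68]
wz to -35: 0.8224834788848351 qpos [0.54 0.31 1.66 0.   1.17 0.33]
```

```bash
python3 -m handwheel '[[-0.1,1,0.8,0,0,0.12,9],[-0.2,2,1.6,0,0,0.24,9],[-0.3,3,2.5,0,0,0.36,9],[-0.4,4,3.5,0,0,0.48,9],[-0.5,5,4.5,0,0,0.6,9],[-0.5,5,5.7,0,0,0.72,9],[-0.5,5,5.7,0,0,0.82,9],[-0.5,5,5.7,0,0,0.82,9]]'
python3 - <<'E'
from h import *
c,p=shot("wrist","pics/w1.png"); shot("top","pics/t1.png"); print(p[0].round(4),p[1].as_matrix().round(3))
# project expected cap centre top
m=p[1].as_matrix()
X=np.array(c["tool_from_camera"])
for P in([.4305,.321,.09],[.4305,.321,0.045]):
    q=m.T@(np.array(P)-p[0]); k=np.linalg.inv(X)@np.r_[q,1]; th=np.arctan2(np.hypot(*k[:2]),k[2]); ph=np.arctan2(k[1],k[0]); print(c["cx"]+c["fx"]*th*np.cos(ph),c["cy"]+c["fx"]*th*np.sin(ph))
E
```

```text
time: 1.48
tool_pos: [0.4279, 0.3213, 0.1386]
tool_rot: [0.886, 0.464, -0.001, 0.0]
ft_force: [0.0, -1.0, 0.4]
finger_gap: 0.0899
[0.4279 0.3213 0.1386] [[ 0.569  0.822 -0.002]
 [ 0.822 -0.569 -0.001]
 [-0.002 -0.001 -1.   ]]
259.42159945746624 213.23102650784722
258.71738193001136 194.54418399963026
```

View pics/w1.png

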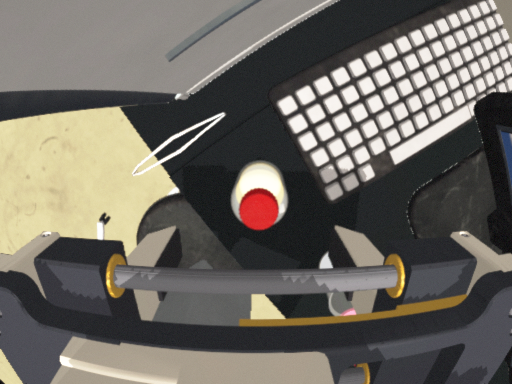

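```bash
cat >> h.py <<'E'
def wray(c,p,u,v,z):
    X=np.array(c["tool_from_camera"]); a=np.array([(u-c["cx"]),(v-c["cy"])]); r=np.hypot(*a); th=r/c["fx"]
    k=np.r_[np.sin(th)*a/max(r,1e-9),np.cos(th)]
    m=p[1].as_matrix(); o=p[0]+m@X[:3,3]; w=m@X[:3,:3]@k
    return o+w*(z-o[2])/w[2]
def load(n):
    w=dict(np.load(f'/tmp/{n}.npz')); return w,(w["p"],R.from_quat(w["q"]))
def to(P,wz=None):
    p=T(); print("shift cm",(p[1].as_matrix().T@(np.array(P)-p[0])*100).round(2))
E
python3 - <<'E'
from h import *
c,p=load("wrist"); rgb=c["color"].astype(int); m=(rgb[...,0]>130)&(rgb[...,1]<70)&(rgb[...,2]<80)
n,l,st,ce=cv2.connectedComponentsWithStats(m.astype(np.uint8)); i=l[209,259]; print(st[i],ce[i])
u,v=ce[i]; P=wray(c,p,u,v,.09); print("cap",P.round(4))
# lower body contour: pale mask
m=(rgb[...,0]>130)&(rgb[...,1]>120); n,l,st,ce=cv2.connectedComponentsWithStats(m.astype(np.uint8)); i=l[175,258]; print(st[i],ce[i])
x,y,w_,h_=st[i][:4]
print("far edge base",wray(c,p,258,y,0.0).round(4),"sides@0.045",wray(c,p,x,190,.045).round(4),wray(c,p,x+w_,190,.045).round(4))
E
```

```text
[ 240  189   38   41 1249] [258.46116894 209.14651721]
cap [0.4318 0.3241 0.09  ]
[ 232  162   55   60 1554] [259.84298584 185.6010296 ]
far edge base [0.4417 0.3377 0.    ] sides@0.045 [0.4134 0.338  0.045 ] [0.4536 0.3102 0.045 ]
```

```bash
python3 - <<'E'
from h import *
to([.4312,.3222,.031])
E
```

```text
shift cm [ 0.21  0.21 10.87]
```

```bash
python3 -m handwheel '[[0.2,0.2,2,0,0,0,7.5],[0.2,0.2,4,0,0,0,7.5],[0.2,0.2,6,0,0,0,7.5],[0.2,0.2,8,0,0,0,7.5],[0.2,0.2,9.5,0,0,0,7.5],[0.2,0.2,10.5,0,0,0,7.5],[0.2,0.2,10.8,0,0,0,7.5],[0.2,0.2,10.8,0,0,0,7.5]]' 10
python3 - <<'E'
from h import *
to([.4312,.3222,.031]); c,p=shot("wrist","pics/w2.png")
E
```

```text
time: 2.25
tool_pos: [0.431, 0.3222, 0.0316]
tool_rot: [0.885, 0.466, -0.0, -0.0]
ft_force: [-0.4, 0.4, 0.1]
finger_gap: 0.0752
shift cm [0.01 0.01 0.06]
```

View pics/w2.png

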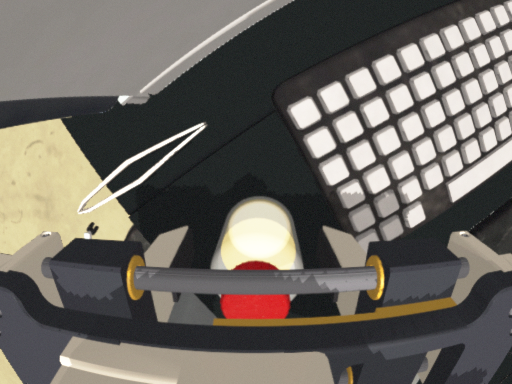

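The bottle sits centred between the fingers, with its body at (258,235) and cap at (255,290). Closing.

```bash
python3 -m handwheel '[[0,0,0,0,0,0,4],[0,0,0,0,0,0,3],[0,0,0,0,0,0,3],[0,0,0,0,0,0,3],[0,0,0,0,0,0,3],[0,0,0,0,0,0,3]]' 15
python3 -m handwheel '[[0,0,-0.5,0,0,0,3],[0,0,-2,0,0,0,3],[0,0,-4,0,0,0,3],[0,0,-7,0,0,0,3],[0,0,-10,0,0,0,3],[0,0,-13,0,0,0,3],[0,0,-16,0,0,0,3],[0,0,-16,0,0,0,3]]'
python3 - <<'E'
from h import *
c,p=shot("wrist","pics/w3.png");shot("side","pics/s3.png");print(p[1].as_matrix().round(3)); to([.475,-.213,.2]); print(monitor.state()["qpos"].round(2))
E
```

```text
time: 2.8
tool_pos: [0.4314, 0.3223, 0.0322]
tool_rot: [0.885, 0.466, 0.0, -0.0]
ft_force: [0.0, -0.0, 4.2]
finger_gap: 0.0478
time: 3.47
tool_pos: [0.4335, 0.3236, 0.1981]
tool_rot: [0.885, 0.466, 0.005, -0.0]
ft_force: [-0.0, 0.2, -0.4]
finger_gap: 0.0476
[[ 0.566  0.824  0.01 ]
 [ 0.824 -0.566  0.005]
 [ 0.01   0.005 -1.   ]]
shift cm [-41.65  33.91  -0.78]
[0.5  0.39 1.54 0.   1.2  1.1 ]
```

View pics/w3.png

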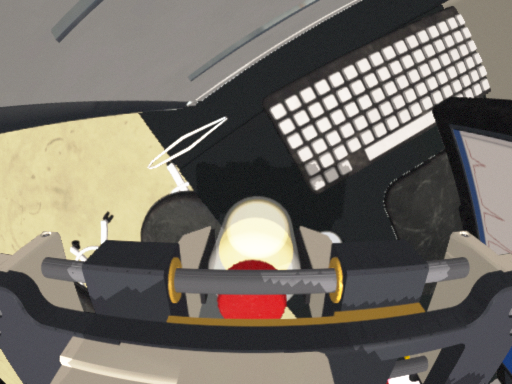

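```bash
python3 - <<'E'
from h import *
for n in("top","side"):
    c,_=load(n); P=cloud(c).reshape(-1,3); P=P[c["depth"].reshape(-1)>0]
    for y0 in np.arange(-.5,.31,.1):
        m=(P[:,2]>.12)&(P[:,2]<.7)&(abs(P[:,1]-y0)<.05)&(P[:,0]>.3)&(P[:,0]<.9); 
        if m.any(): i=P[m][:,0]; print(n,round(y0,2),np.percentile(i,[0,5]).round(3),P[m][i.argmin()].round(3))
E
python3 - <<'E'
from h import *
m=T()[1].as_matrix().T
for P in([.43,.1,.2],[.44,-.1,.2],[.45,-.15,.2]): to(P)
E
```

```text
top -0.5 [0.582 0.666] [ 0.582 -0.55   0.227]
top -0.4 [0.465 0.659] [ 0.465 -0.351  0.152]
top -0.3 [0.45 0.53] [ 0.45  -0.296  0.122]
top -0.2 [0.646 0.651] [ 0.646 -0.169  0.255]
top -0.1 [0.598 0.6  ] [ 0.598 -0.089  0.168]
top -0.0 [0.601 0.604] [ 0.601 -0.047  0.366]
top 0.1 [0.608 0.612] [0.608 0.053 0.307]
top 0.2 [0.3  0.32] [0.3   0.211 0.598]
top 0.3 [0.3   0.337] [0.3   0.276 0.583]
side -0.5 [0.58  0.642] [ 0.58  -0.548  0.173]
side -0.4 [0.657 0.661] [ 0.657 -0.352  0.321]
side -0.3 [0.65  0.656] [ 0.65  -0.26   0.259]
side -0.2 [0.647 0.653] [ 0.647 -0.214  0.257]
side -0.1 [0.597 0.6  ] [ 0.597 -0.084  0.386]
side -0.0 [0.6   0.605] [ 0.6   -0.037  0.354]
side 0.1 [0.607 0.614] [0.607 0.053 0.387]
side 0.2 [0.3   0.351] [0.3   0.218 0.627]
side 0.3 [0.3   0.316] [0.3   0.256 0.622]
shift cm [-18.4   12.48  -0.75]
shift cm [-34.32  24.63  -0.77]
shift cm [-37.87  28.29  -0.78]
```

```bash
python3 -m handwheel '[[-1.5,1,-0.5,0,0,0,3],[-4,2.7,-0.7,0,0,-0.08,3],[-6.5,4.4,-0.7,0,0,-0.16,3],[-9,6.1,-0.7,0,0,-0.24,3],[-11.5,7.8,-0.7,0,0,-0.32,3],[-14,9.5,-0.7,0,0,-0.4,3],[-16.5,11.2,-0.7,0,0,-0.5,3],[-18.5,12.5,-0.7,0,0,-0.6,3]]' 
python3 - <<'E'
from h import *
print(T()[1].as_matrix().round(3)); to([.45,-.15,.2])
E
```

```text
time: 4.23
tool_pos: [0.428, 0.097, 0.1971]
tool_rot: [0.706, 0.708, -0.001, -0.001]
ft_force: [0.7, -0.1, -0.5]
finger_gap: 0.0477
[[-0.002  1.    -0.004]
 [ 1.     0.002 -0.   ]
 [-0.    -0.004 -1.   ]]
shift cm [-24.7    2.14  -0.29]
```

```bash
python3 -m handwheel '[[-3,0.3,0,0,0,0,3],[-7,0.7,0,0,0,0,3],[-11,1,0,0,0,0,3],[-15,1.4,0,0,0,0,3],[-19,1.7,0,0,0,0,3],[-22.5,2,0,0,0,0,3],[-24.7,2.1,0,0,0,0,3],[-24.7,2.1,0,0,0,0,3]]' 
python3 - <<'E'
from h import *
c,p=shot("wrist","pics/w4.png"); shot("top","pics/t4.png");shot("side","pics/s4.png");print(p[0].round(4),p[1].as_matrix().round(3))
E
```

```text
time: 4.9
tool_pos: [0.4492, -0.1518, 0.1968]
tool_rot: [0.709, 0.705, -0.001, -0.001]
ft_force: [-0.4, -0.5, -0.8]
finger_gap: 0.0474
[ 0.4492 -0.1518  0.1968] [[ 0.006  1.    -0.003]
 [ 1.    -0.006  0.   ]
 [ 0.    -0.003 -1.   ]]
```

View pics/w4.png

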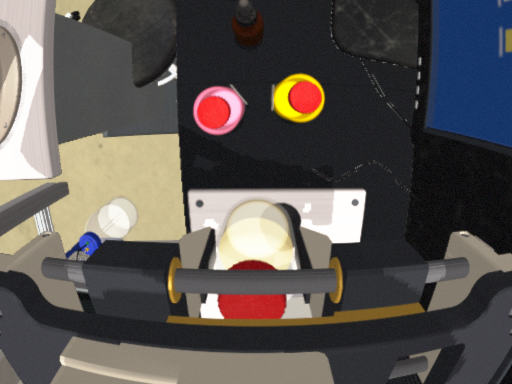

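View pics/s4.png

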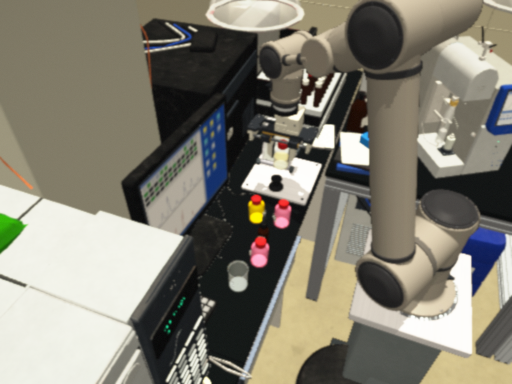

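```bash
python3 - <<'E'
from h import *
c,p=load("wrist"); g=c["color"].astype(float).mean(2)
def sub(a,th):
    i=np.where((a[:-1]<th)&(a[1:]>=th))[0]; return i[0]+(th-a[i[0]])/(a[i[0]+1]-a[i[0]])
th=110
print("front edge",[wray(c,p,u,175+sub(g[175:200,u],th),.012)[:2].round(4).tolist() for u in(195,215,300,330,360)])
for v in(197,210,220): 
    print("L",wray(c,p,175+sub(g[v,175:200],th),v,.012)[:2].round(4),"R",wray(c,p,375-sub(g[v,375:350:-1],th),v,.012)[:2].round(4))
a=c["color"][180:330,150:400,::-1]; cv2.imwrite("pics/w4c.png",cv2.resize(a,None,fx=3,fy=3))
E
```

```text
front edge [[0.3753, -0.1728], [0.4001, -0.1727], [0.5033, -0.1727], [0.5409, -0.1727], [0.5805, -0.1723]]
L [ 0.3651 -0.1825] R [ 0.5892 -0.1836]
L [ 0.3652 -0.1997] R [ 0.5893 -0.2014]
L [ 0.3652 -0.2133] R [ 0.5893 -0.2154]
```

View pics/w4c.png

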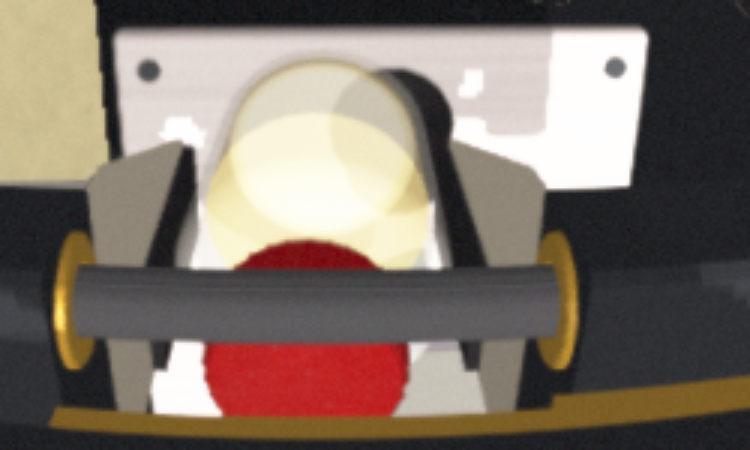

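```bash
python3 - <<'E'
from h import *
c,p=load("wrist")
print("ped right",wray(c,p,301,218,.054).round(4),"top",wray(c,p,284,202.7,.054).round(4))
zb=p[0][2]-.0315
print("base L",wray(c,p,227.3,228,zb).round(4),"R",wray(c,p,288.3,228,zb).round(4),"front",wray(c,p,257,200,zb).round(4),"back",wray(c,p,257,257.5,zb).round(4),p[0])
E
```

```text
ped right [ 0.4994 -0.1934  0.054 ] top [ 0.48   -0.1753  0.054 ]
base L [ 0.4297 -0.1545  0.1653] R [ 0.4724 -0.1547  0.1653] front [ 0.4505 -0.1338  0.1653] back [ 0.4504 -0.1783  0.1653] [ 0.44915741 -0.15180743  0.19683596]
```

```bash
python3 - <<'E'
from h import *
to([.4787,-.2097,.100])
E
python3 -m handwheel '[[-2,1,0,0,0,0,3],[-4,2,0.5,0,0,0,3],[-5.5,2.8,2,0,0,0,3],[-5.8,2.9,4,0,0,0,3],[-5.8,2.9,6,0,0,0,3],[-5.8,2.9,8,0,0,0,3],[-5.8,2.9,9.5,0,0,0,3],[-5.8,2.9,9.5,0,0,0,3]]' 
python3 - <<'E'
from h import *
to([.4787,-.2097,.088])
c,p=shot("wrist","pics/w5.png"); shot("top","pics/t5.png");s,_=shot("side","pics/s5.png")
a=s["color"][100:220,220:340,::-1]; cv2.imwrite("pics/s5c.png",cv2.resize(a,None,fx=4.5,fy=4.5,interpolation=cv2.INTER_CUBIC))
E
```

```text
shift cm [-6.24  3.02  9.71]
time: 5.72
tool_pos: [0.4768, -0.2033, 0.1004]
tool_rot: [0.707, 0.707, -0.001, -0.004]
ft_force: [-0.7, 0.5, -0.9]
finger_gap: 0.0475
shift cm [-0.64  0.2   1.23]
```

View pics/s5c.png

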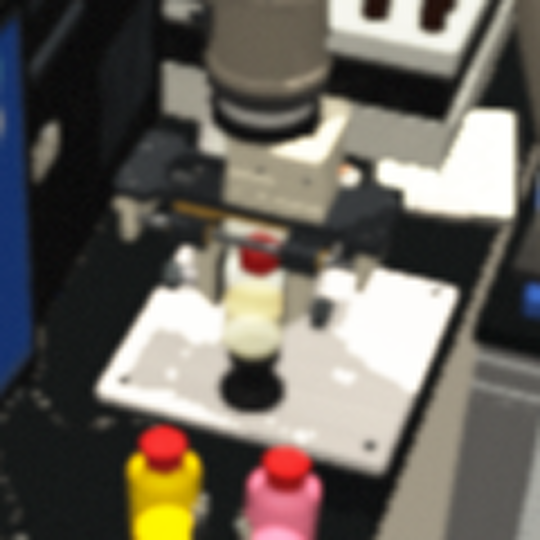

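View pics/w5.png

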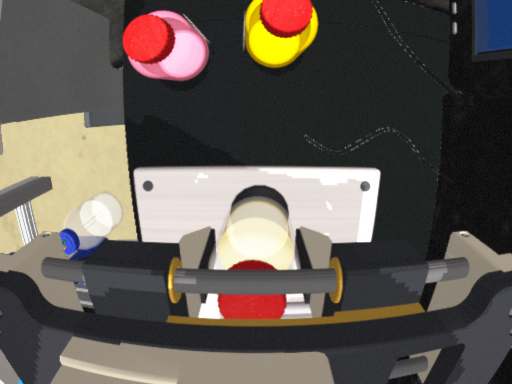

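```bash
python3 -m handwheel '[[-0.3,0.1,0.3,0,0,0,3],[-0.6,0.2,0.6,0,0,0,3],[-0.6,0.2,1.0,0,0,0,3],[-0.6,0.2,1.1,0,0,0,3],[-0.6,0.2,1.1,0,0,0,3]]' 
python3 - <<'E'
from h import *
to([.4787,-.2097,.088]); print(T()[1].as_matrix().round(3))
c,p=shot("wrist","pics/w6.png"); t,_=shot("top","pics/t6.png");s,_=shot("side","pics/s6.png")
a=s["color"][130:220,230:330,::-1]; b=t["color"][140:230,250:350,::-1];d=c["color"][160:340,120:400,::-1]
f=lambda a,k:cv2.resize(a,None,fx=k,fy=k,interpolation=cv2.INTER_CUBIC)
cv2.imwrite("pics/s6c.png",np.hstack([f(a,4),f(b,4)]));cv2.imwrite("pics/w6c.png",f(d,2.8))
E
```

```text
time: 6.28
tool_pos: [0.4805, -0.2122, 0.0924]
tool_rot: [0.708, 0.706, -0.0, -0.0]
ft_force: [-0.8, -0.1, -1.5]
finger_gap: 0.0474
shift cm [ 0.24 -0.18  0.44]
[[ 0.002  1.    -0.001]
 [ 1.    -0.002  0.   ]
 [ 0.    -0.001 -1.   ]]
```

View pics/s6c.png

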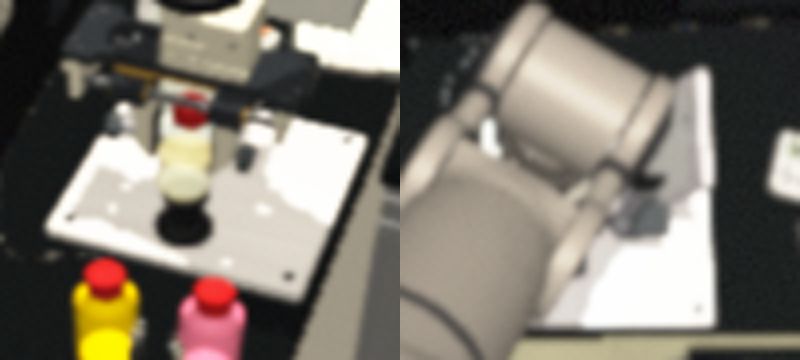

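View pics/w6c.png

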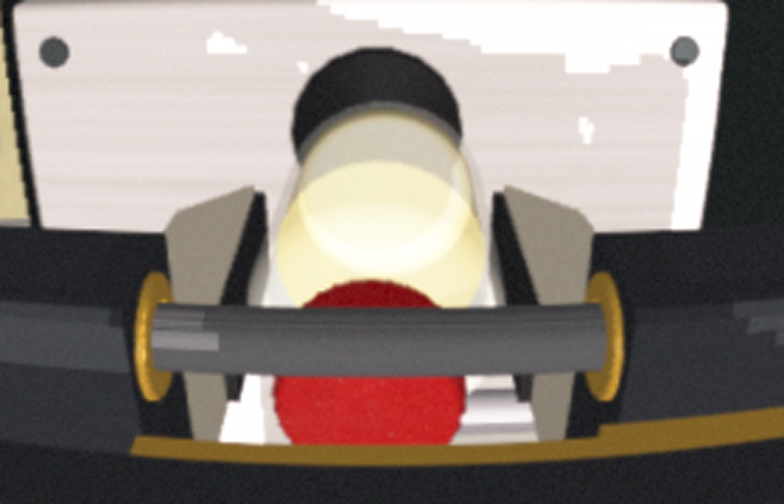

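```bash
python3 - <<'E'
from h import *
c,p=load("wrist"); g=c["color"].astype(float).mean(2)
f=lambda x,y:(120+x/2.8,160+y/2.8)
zb=p[0][2]-.032
L=wray(c,p,*f(293,125),.015);Rr=wray(c,p,*f(462,125),.015);F=wray(c,p,*f(378,47),.015); print("foot",L.round(4),Rr.round(4),F.round(4))
L=wray(c,p,*f(298,175),zb);Rr=wray(c,p,*f(473,175),zb);F=wray(c,p,*f(385,106),zb); B=wray(c,p,*f(385,264),zb);print("base",L.round(4),Rr.round(4),F.round(4),B.round(4),(F+B)/2)
L=wray(c,p,*f(54,52),.012);Rr=wray(c,p,*f(684,50),.012);print("holes",L,Rr)
# deck front edge & sides
def sub(a,th=110):
    i=np.where((a[:-1]<th)&(a[1:]>=th))[0]; return i[0]+(th-a[i[0]])/(a[i[0]+1]-a[i[0]])
for u in(160,200,300,350): print(wray(c,p,u,145+sub(g[145:180,u]),.012)[:2].round(4),end=' ')
for v in(180,200): print(wray(c,p,395-sub(g[v,395:360:-1]),v,.012)[:2].round(4))
E
```

```text
foot [ 0.4549 -0.214   0.015 ] [ 0.5059 -0.2141  0.015 ] [ 0.4805 -0.1898  0.015 ]
base [ 0.4606 -0.2109  0.0604] [ 0.5042 -0.2109  0.0604] [ 0.4822 -0.1927  0.0604] [ 0.4823 -0.2362  0.0604] [ 0.48226947 -0.21445302  0.06040544]
holes [ 0.37944018 -0.19137609  0.012     ] [ 0.57541418 -0.19103844  0.012     ]
[ 0.4004 -0.1742] [ 0.4352 -0.1741] [ 0.5175 -0.1741] [ 0.5607 -0.174 ] [ 0.5891 -0.1928]
[ 0.5892 -0.2115]
```

```bash
python3 -m handwheel '[[0,-0.1,0.2,0,0,0,3],[0,-0.1,0.4,0,0,0,3],[0,-0.1,0.4,0,0,0,3]]'; python3 -m handwheel '[[0,0,0.1,0,0,0,3],[0,0,0.1,0,0,0,3]]'
```

```text
time: 6.68
tool_pos: [0.4795, -0.212, 0.0883]
tool_rot: [0.708, 0.706, -0.0, -0.0]
ft_force: [0.0, 0.3, -1.5]
finger_gap: 0.0476
time: 6.85
tool_pos: [0.4797, -0.2121, 0.0875]
tool_rot: [0.708, 0.706, 0.0, -0.0]
ft_force: [-0.2, 0.5, -1.1]
finger_gap: 0.0477
```

```bash
python3 -m handwheel '[[0,0,0.1,0,0,0,3],[0,0,0.1,0,0,0,3]]'; python3 -m handwheel '[[0,0,0.1,0,0,0,3],[0,0,0.1,0,0,0,3]]'
```

```text
time: 7.02
tool_pos: [0.4797, -0.2121, 0.0866]
tool_rot: [0.708, 0.706, 0.0, -0.0]
ft_force: [-1.4, -0.1, -0.9]
finger_gap: 0.0471
time: 7.18
tool_pos: [0.48, -0.2124, 0.086]
tool_rot: [0.708, 0.706, 0.0, 0.0]
ft_force: [1.3, -0.3, 0.5]
finger_gap: 0.0469
```

```bash
python3 -m handwheel '[[0,0,0.05,0,0,0,3],[0,0,0.05,0,0,0,3]]' 5; python3 -m handwheel '[[0,0,0,0,0,0,4.85],[0,0,0,0,0,0,5],[0,0,0,0,0,0,5.3],[0,0,0,0,0,0,6],[0,0,0,0,0,0,6.5],[0,0,0,0,0,0,7]]' 
python3 - <<'E'
from h import *
c,p=shot("wrist","pics/w7.png"); s,_=shot("side","pics/s7.png")
a=s["color"][130:220,230:330,::-1]; d=c["color"][160:340,120:400,::-1]
f=lambda a,k:cv2.resize(a,None,fx=k,fy=k,interpolation=cv2.INTER_CUBIC)
cv2.imwrite("pics/s7c.png",f(a,5));cv2.imwrite("pics/w7c.png",f(d,2.8))
E
```

```text
time: 7.35
tool_pos: [0.4805, -0.2125, 0.0857]
tool_rot: [0.708, 0.706, 0.0, 0.001]
ft_force: [1.8, 0.3, 3.4]
finger_gap: 0.0475
time: 7.85
tool_pos: [0.4796, -0.2121, 0.0851]
tool_rot: [0.708, 0.706, -0.0, -0.0]
ft_force: [-0.4, 0.4, -0.0]
finger_gap: 0.0669
```

View pics/w7c.png

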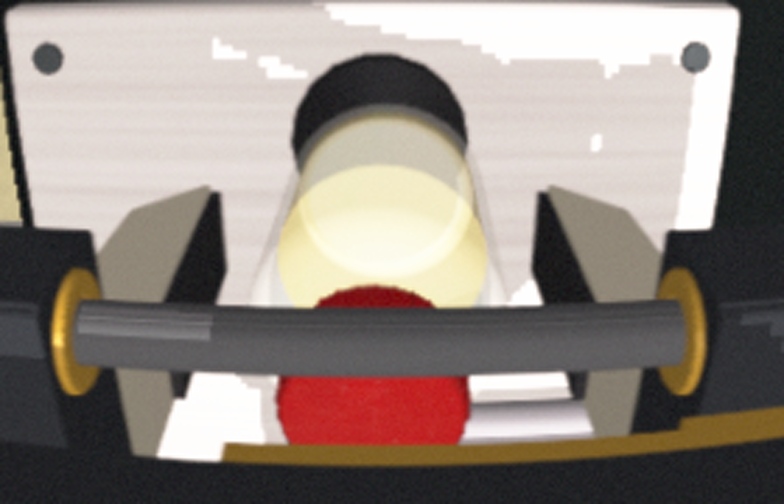

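View pics/s7c.png

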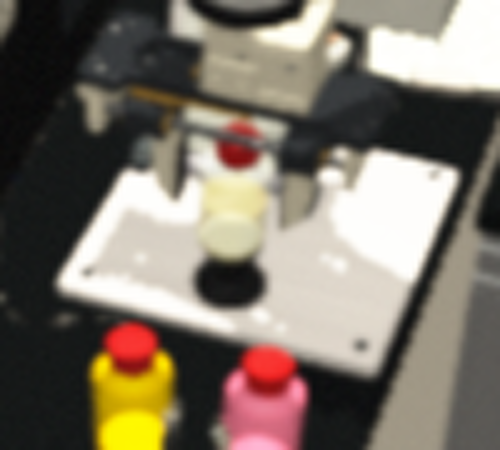

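The bottle is free and upright: base circle at wrist crop centre (386,190), over the foot at (380,125), with both fingers clear. Lifting straight up.

```bash
python3 -m handwheel '[[0,0,-0.5,0,0,0,7],[0,0,-2,0,0,0,7],[0,0,-4,0,0,0,7],[0,0,-7,0,0,0,7],[0,0,-10,0,0,0,7],[0,0,-13,0,0,0,7],[0,0,-15,0,0,0,7],[0,0,-15,0,0,0,7]]'
python3 - <<'E'
from h import *
c,p=shot("wrist","pics/w8.png"); s,_=shot("side","pics/s8.png")
E
```

```text
time: 8.62
tool_pos: [0.4815, -0.2133, 0.2404]
tool_rot: [0.708, 0.706, 0.001, 0.004]
ft_force: [0.8, 0.3, 0.5]
finger_gap: 0.0701
```

View pics/w8.png

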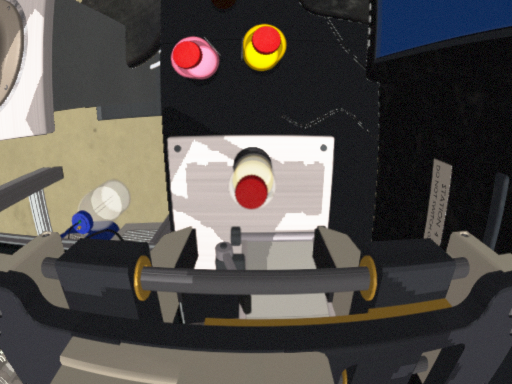

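```bash
python3 -m handwheel '[[2,0,-1,0,0,0,4],[4,0,-3,0,0,0,1],[6,0,-5,0,0,0,0],[8,0,-7,0,0,0,0],[10,0,-9,0,0,0,0],[10,0,-10,0,0,0,0],[10,0,-10,0,0,0,0]]'
python3 - <<'E'
from h import *
c,p=load("wrist"); rgb=c["color"].astype(int); m=(rgb[...,0]>110)&(rgb[...,1]<70)&(rgb[...,2]<80)
n,l,st,ce=cv2.connectedComponentsWithStats(m.astype(np.uint8)); i=l[192,251]; print(st[i],ce[i],wray(c,p,*ce[i],.144))
c,p=shot("wrist","pics/w9.png"); s,_=shot("side","pics/s9.png"); t,_=shot("top","pics/t9.png"); print(p[0],p[1].as_matrix().round(3))
d=c["color"][130:340,140:400,::-1]
f=lambda a,k:cv2.resize(a,None,fx=k,fy=k,interpolation=cv2.INTER_CUBIC)
cv2.imwrite("pics/w9c.png",f(d,2.8))
a=s["color"][90:220,230:330,::-1];b=t["color"][140:230,250:350,::-1]; cv2.imwrite("pics/s9c.png",np.hstack([f(a,4),np.vstack([f(b,4),np.zeros((160,400,3),np.uint8)])]))
E
```

```text
time: 9.3
tool_pos: [0.4804, -0.1114, 0.3364]
tool_rot: [0.707, 0.707, 0.0, 0.001]
ft_force: [0.5, -0.6, -0.0]
finger_gap: 0.0278
[236 177  31  32 770] [250.80909091 192.23376623] [ 0.47858869 -0.21064653  0.144     ]
[ 0.48039139 -0.11142137  0.33635338] [[ 0.     1.     0.002]
 [ 1.    -0.    -0.001]
 [-0.001  0.002 -1.   ]]
```

View pics/w9c.png

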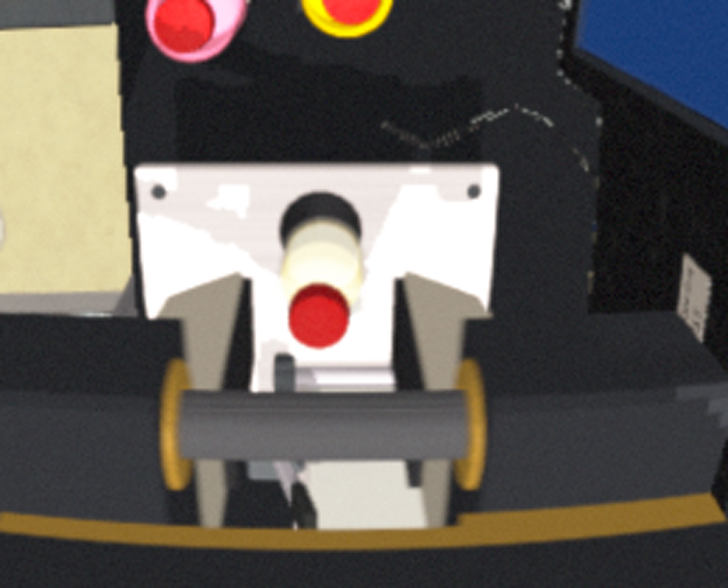

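View pics/s9c.png

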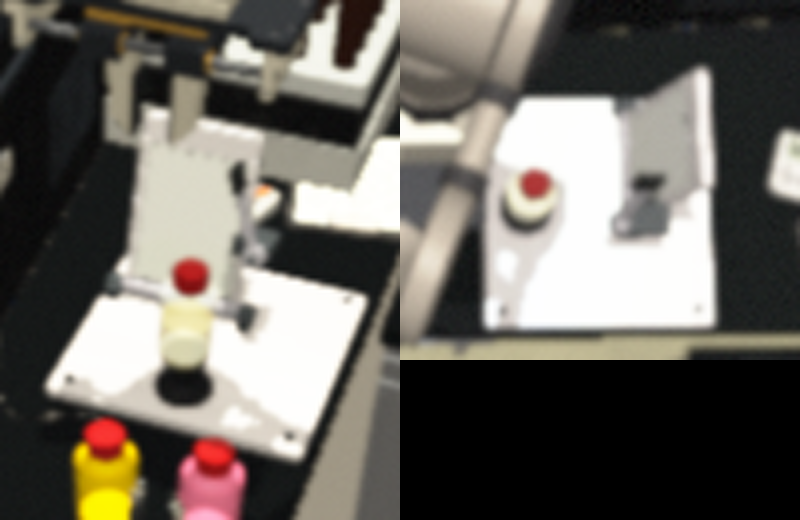

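```bash
python3 - <<'E'
from h import *
for P in([.4715,-.3046,.171],[.4477,-.2884,.1077],[.5097,-.3514,.1722]):
    for n in("side","top"):
        c,_=load(n); q,_=cv2.projectPoints(np.array([P]),np.array(c["rvec"],float),np.array(c["tvec"],float),np.array([[c["fx"],0,c["cx"]],[0,c["fy"],c["cy"]],[0,0,1.]]),None); print(n,P,q.ravel().round(1))
to([.515,-.3046,.25]); to([.515,-.3046,.16])
E
```

```text
side [0.4715, -0.3046, 0.171] [289.1 135.6]
top [0.4715, -0.3046, 0.171] [310.6 185.2]
side [0.4477, -0.2884, 0.1077] [293.  155.3]
top [0.4477, -0.2884, 0.1077] [303.4 195.3]
side [0.5097, -0.3514, 0.1722] [282.5 125.4]
top [0.5097, -0.3514, 0.1722] [323.5 174.3]
shift cm [-19.22   3.63   8.31]
shift cm [-19.23   3.66  17.31]
```

```bash
python3 -m handwheel '[[-3,0.6,0,0,0,0,0],[-6.5,1.3,0,0,0,0,0],[-10,2,1,0,0,0,0],[-13.5,2.7,3,0,0,0,0],[-17,3.4,5,0,0,0,0],[-19.2,3.7,7.5,0,0,0,0],[-19.2,3.7,8.3,0,0,0,0],[-19.2,3.7,8.3,0,0,0,0]]'
python3 - <<'E'
from h import *
to([.515,-.3046,.16]);c,p=shot("wrist","pics/w10.png")
E
```

```text
time: 10.12
tool_pos: [0.5145, -0.3047, 0.247]
tool_rot: [0.709, 0.705, -0.0, -0.005]
ft_force: [0.2, 0.0, -0.9]
finger_gap: 0.0003
shift cm [-0.04  0.12  8.7 ]
```

View pics/w10.png

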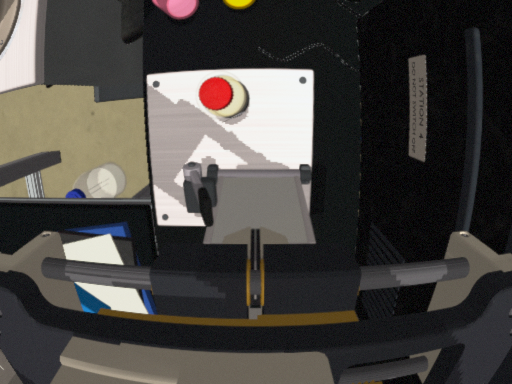

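Wrist view: kickstand leg from the pivot at (193,170) to the dark pedal at (206,205), closed fingertips at (255,240) on its far side, and the bottle standing at (222,97). Descend, then push along -x.

```bash
python3 - <<'E'
from h import *
c,p=load("wrist")
for u in(203,316): print(wray(c,p,u,243,.186).round(4))
for u in(210,311): print(wray(c,p,u,172,.022).round(4))
E
python3 -m handwheel '[[0,0.1,2,0,0,0,0],[0,0.1,4,0,0,0,0],[0,0.1,6,0,0,0,0],[0,0.1,7.5,0,0,0,0],[0,0.1,8.7,0,0,0,0],[0,0.1,8.7,0,0,0,0]]' 20
python3 - <<'E'
from h import *
to([.515,-.3046,.16]);c,p=shot("wrist","pics/w11.png")
E
```

```text
[ 0.4705 -0.3344  0.186 ]
[ 0.5649 -0.3346  0.186 ]
[ 0.4528 -0.3124  0.022 ]
[ 0.5879 -0.3126  0.022 ]
time: 10.67
tool_pos: [0.5169, -0.3025, 0.164]
tool_rot: [0.707, 0.707, -0.0, -0.002]
ft_force: [-0.9, 1.2, -0.8]
finger_gap: 0.0004
shift cm [-0.22 -0.19  0.4 ]
```

View pics/w11.png

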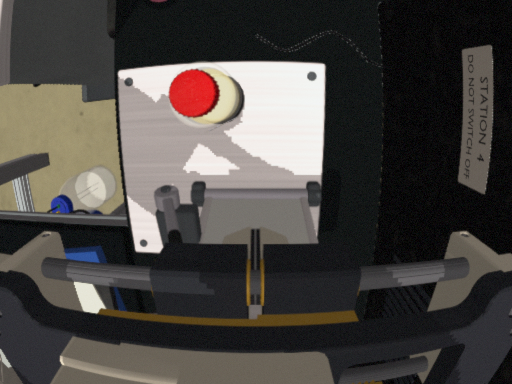

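```bash
python3 -m handwheel '[[-0.1,-1,0.3,0,0,0,0],[-0.1,-2,0.3,0,0,0,0],[-0.1,-3,0.3,0,0,0,0],[-0.1,-4,0.3,0,0,0,0],[-0.1,-5,0.3,0,0,0,0],[-0.1,-6,0.3,0,0,0,0],[-0.1,-7,0.3,0,0,0,0],[-0.1,-7.6,0.3,0,0,0,0]]' 20
python3 - <<'E'
from h import *
c,p=shot("wrist","pics/w12.png"); s,_=shot("side","pics/s12.png")
f=lambda a,k:cv2.resize(a,None,fx=k,fy=k,interpolation=cv2.INTER_CUBIC)
cv2.imwrite("pics/c12.png",f(np.hstack([c["color"][80:320,110:360,::-1],np.pad(s["color"][80:220,230:340,::-1],((0,100),(0,0),(0,0)))]),2.1))
E
```

```text
time: 11.38
tool_pos: [0.4403, -0.305, 0.1625]
tool_rot: [0.708, 0.706, -0.0, -0.0]
ft_force: [0.3, 0.1, 0.3]
finger_gap: 0.0003
```

View pics/c12.png

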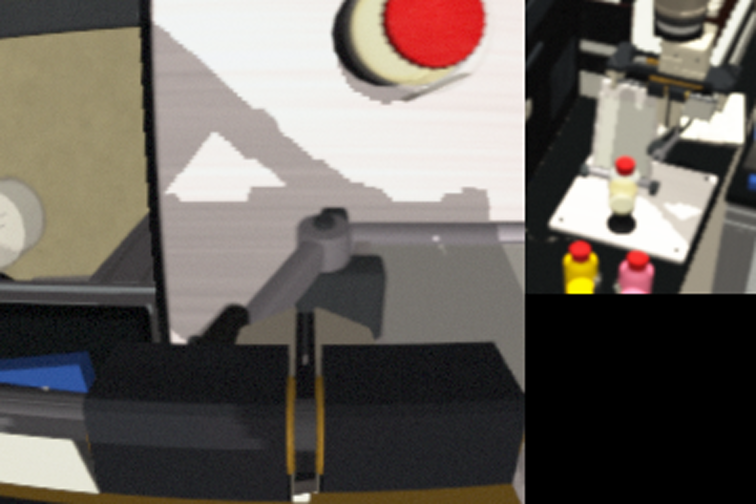

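The leg is past centre and falling toward the robot end: pedal at crop (222,325), left of the pivot at (325,235). Back off upwards and let it drop.

```bash
python3 -m handwheel '[[0,0,0,0,0,0,0],[0,0,-2,0,0,0,0],[0,0,-4,0,0,0,0],[0,0,-6,0,0,0,0],[0,0,-8,0,0,0,0],[0,0,-8,0,0,0,0]]' 20
python3 - <<'E'
from h import *
c,p=shot("wrist","pics/w13.png"); s,_=shot("side","pics/s13.png");t,_=shot("top","pics/t13.png")
f=lambda a,k:cv2.resize(a,None,fx=k,fy=k,interpolation=cv2.INTER_CUBIC)
cv2.imwrite("pics/c13.png",f(np.hstack([c["color"][80:320,110:360,::-1],np.pad(s["color"][80:220,230:340,::-1],((0,100),(0,0),(0,0)))]),2.1))
E
```

```text
time: 11.98
tool_pos: [0.4434, -0.3064, 0.2462]
tool_rot: [0.708, 0.707, 0.0, 0.004]
ft_force: [-0.2, -0.4, 0.7]
finger_gap: 0.0003
```

View pics/c13.png

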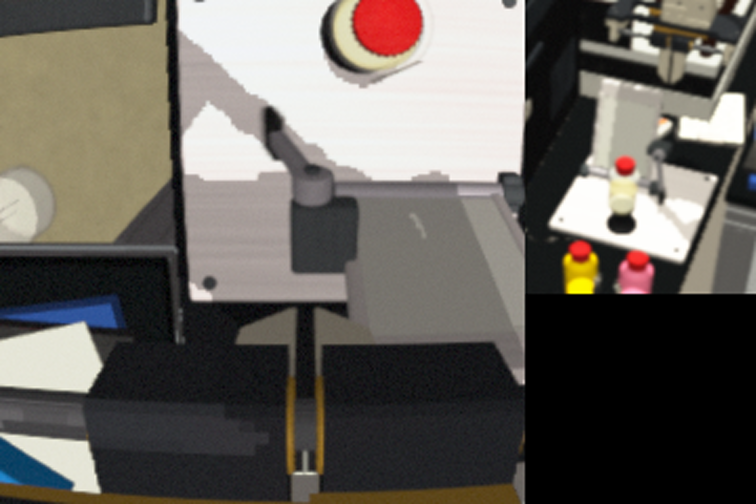

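```bash
python3 - <<'E'
from h import *
p=T(); m=p[1].as_matrix()
a=.25; Rt=np.c_[[1,0,0],[0,-np.cos(a),-np.sin(a)],[0,np.sin(a),-np.cos(a)]]
print(np.linalg.det(Rt)); rv=R.from_matrix(m.T@Rt).as_rotvec(); print(rv); to([.52,-.369,.241]); print(monitor.state()["qpos"].round(2))
E
python3 -m handwheel '[[-0.5,1,0,0,0,0.1,2],[-1.5,2.5,-1,0,0,0.22,3],[-2.5,4,-1,0,0,0.34,4.5],[-4,5.5,-1,0,0,0.46,4.5],[-5,6.5,-1,0,0,0.58,4.5],[-6,7.5,-1,0,0,0.7,4.5],[-6.2,7.6,-1,0,0,0.82,4.5],[-6.2,7.6,-1,0,0,0.94,4.5]]' 20
python3 - <<'E'
from h import *
p=T(); m=p[1].as_matrix()
a=.25; Rt=np.c_[[1,0,0],[0,-np.cos(a),-np.sin(a)],[0,np.sin(a),-np.cos(a)]]
rv=R.from_matrix(m.T@Rt).as_rotvec(); print(rv); to([.52,-.369,.241])
E
```

```text
0.9999999999999998
[0.19548192 0.19585523 1.56010322]
shift cm [-6.4   7.85  0.04]
[-0.75  0.35  1.47  0.    1.32 -0.75]
time: 12.8
tool_pos: [0.5176, -0.3676, 0.2495]
tool_rot: [0.952, 0.306, -0.001, -0.002]
ft_force: [-0.1, 0.4, 0.1]
finger_gap: 0.0444
[0.23872327 0.07953258 0.61910151]
shift cm [0.11 0.26 0.85]
```

```bash
python3 -m handwheel '[[0,0.1,0,0.04,0.013,0.1,4.5],[0,0.2,0.1,0.08,0.026,0.21,4.5],[0.1,0.2,0.2,0.12,0.04,0.31,4.5],[0.1,0.3,0.4,0.16,0.053,0.41,4.5],[0.1,0.3,0.6,0.2,0.067,0.52,4.5],[0.1,0.3,0.8,0.239,0.08,0.62,4.5],[0.1,0.3,0.8,0.239,0.08,0.62,4.5],[0.1,0.3,0.8,0.239,0.08,0.62,4.5]]' 20
python3 - <<'E'
from h import *
print(T()[1].as_matrix().round(3)); to([.52,-.3466,.1538])
c,p=shot("wrist","pics/w14.png"); s,_=shot("side","pics/s14.png");t,_=shot("top","pics/t14.png")
f=lambda a,k:cv2.resize(a,None,fx=k,fy=k,interpolation=cv2.INTER_CUBIC)
cv2.imwrite("pics/c14.png",np.hstack([f(s["color"][80:220,230:330,::-1],4),np.pad(f(t["color"][140:230,250:350,::-1],4),((0,200),(0,0),(0,0)))]))
E
```

```text
time: 13.47
tool_pos: [0.5195, -0.3693, 0.2422]
tool_rot: [0.992, 0.004, 0.0, -0.124]
ft_force: [0.7, -0.3, 0.1]
finger_gap: 0.0451
[[ 1.     0.007 -0.001]
 [ 0.007 -0.969  0.247]
 [ 0.001 -0.247 -0.969]]
shift cm [ 0.05 -0.02  9.13]
```

View pics/w14.png

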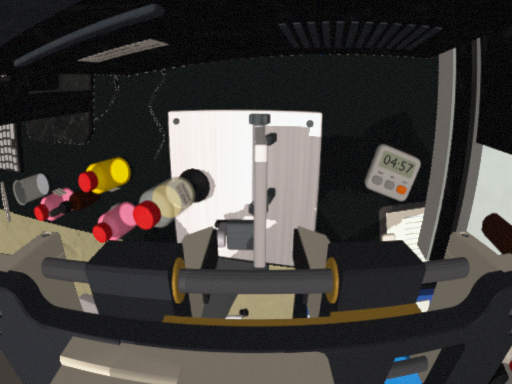

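View pics/c14.png

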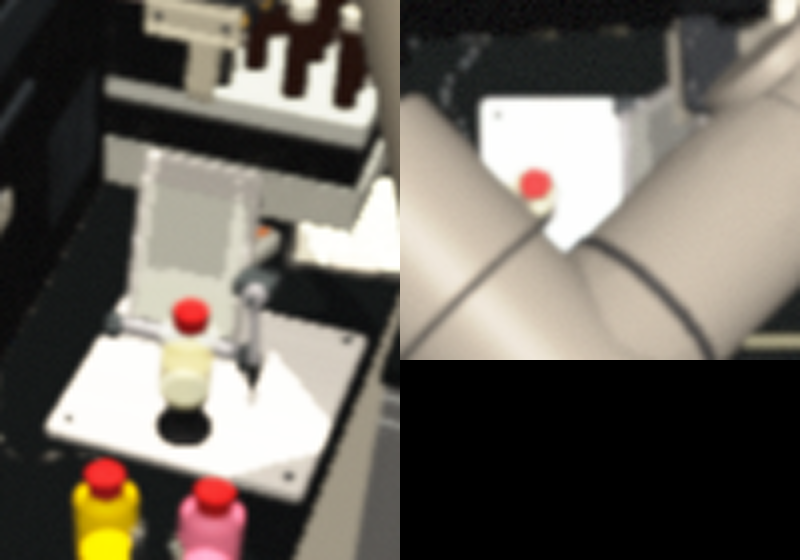

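```bash
python3 - <<'E'
from h import *
c,_=load("side")
print(world(c,266.8,118,z=.184),world(c,295.5,125,z=.184))
E
```

```text
[ 0.5683306  -0.35645674  0.184     ] [ 0.46513568 -0.35308233  0.184     ]
```

The kickstand is down, with its foot at side crop (252,385) just above the deck. The plate is edge-on at u≈259, midway between the fingers, and the rail centre is at x≈0.517. Going down on the rail.

```bash
python3 -m handwheel '[[0,0,2,0,0,0,4.5],[-0.1,0,4,0,0,0,4.5],[-0.1,0,6,0,0,0,4.5],[-0.1,0,7.5,0,0,0,4.5],[-0.1,0,8.5,0,0,0,4.5],[-0.1,0,9.1,0,0,0,4.5],[-0.1,0,9.1,0,0,0,4.5]]' 15
python3 -m handwheel '[[0,0,0,0,0,0,2.5],[0,0,0,0,0,0,1],[0,0,0,0,0,0,0],[0,0,0,0,0,0,0],[0,0,0,0,0,0,0],[0,0,0,0,0,0,0]]' 15
python3 - <<'E'
from h import *
print(T()[1].as_matrix().round(3)); to([.519,-.3466,.1538])
c,p=shot("wrist","pics/w15.png"); s,_=shot("side","pics/s15.png")
f=lambda a,k:cv2.resize(a,None,fx=k,fy=k,interpolation=cv2.INTER_CUBIC)
cv2.imwrite("pics/c15.png",f(s["color"][80:220,230:330,::-1],4))
E
```

```text
time: 14.2
tool_pos: [0.5191, -0.346, 0.1552]
tool_rot: [0.992, 0.003, 0.001, -0.124]
ft_force: [0.3, 0.1, 0.1]
finger_gap: 0.0449
time: 14.7
tool_pos: [0.5192, -0.3472, 0.1563]
tool_rot: [0.992, 0.003, 0.001, -0.123]
ft_force: [-0.0, -4.4, 1.1]
finger_gap: 0.0106
[[ 1.     0.006  0.002]
 [ 0.005 -0.97   0.245]
 [ 0.003 -0.245 -0.97 ]]
shift cm [-0.03  0.01  0.26]
```

View pics/w15.png

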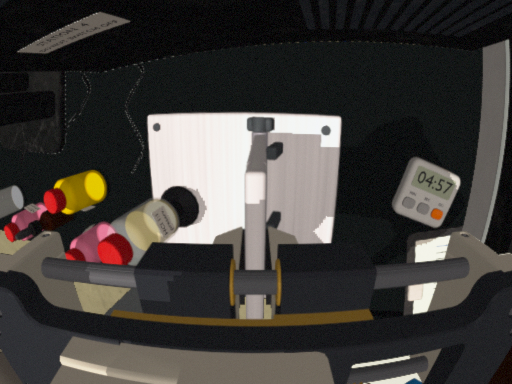

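View pics/c15.png

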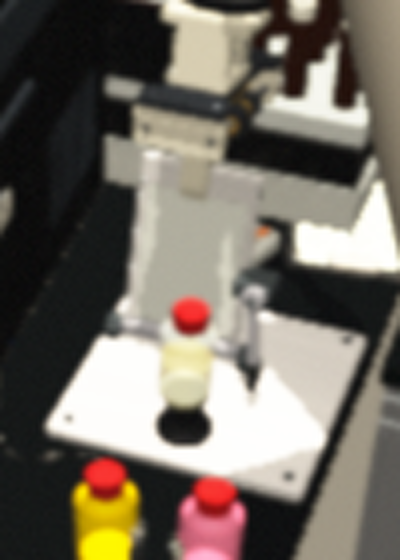

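Rail gripped at 10.6 mm. Now swing about the hinge, 0.139 m from the TCP, in two calls.

```bash
python3 -m handwheel '[[0,-0.14,0,-0.01,0,0,0],[0,-0.42,0.01,-0.03,0,0,0],[0,-0.7,0.02,-0.05,0,0,0],[0,-0.97,0.03,-0.07,0,0,0],[0,-1.25,0.06,-0.09,0,0,0],[0,-1.53,0.08,-0.11,0,0,0],[0,-1.66,0.1,-0.12,0,0,0],[0,-1.66,0.1,-0.12,0,0,0]]' 25
python3 -m handwheel '[[0,-0.14,0,-0.01,0,0,0],[0,-0.42,0.01,-0.03,0,0,0],[0,-0.7,0.02,-0.05,0,0,0],[0,-0.97,0.03,-0.07,0,0,0],[0,-1.25,0.06,-0.09,0,0,0],[0,-1.53,0.08,-0.11,0,0,0],[0,-1.8,0.12,-0.13,0,0,0],[0,-1.8,0.12,-0.13,0,0,0]]'
python3 - <<'E'
from h import *
print(T()[1].as_matrix().round(3)); p=T()[0]; print("angle from hinge",np.arctan2(p[1]+.313,p[2]-.022))
c,p=shot("wrist","pics/w16.png"); s,_=shot("side","pics/s16.png")
f=lambda a,k:cv2.resize(a,None,fx=k,fy=k,interpolation=cv2.INTER_CUBIC)
cv2.imwrite("pics/c16.png",f(s["color"][80:220,230:330,::-1],4))
E
```

```text
time: 15.47
tool_pos: [0.5192, -0.3293, 0.1591]
tool_rot: [0.998, 0.003, 0.001, -0.064]
ft_force: [1.8, -3.7, -2.9]
finger_gap: 0.0103
time: 16.13
tool_pos: [0.5192, -0.311, 0.1595]
tool_rot: [1.0, 0.003, 0.001, 0.001]
ft_force: [6.3, -3.7, -7.5]
finger_gap: 0.0101
[[ 1.     0.006  0.003]
 [ 0.006 -1.    -0.003]
 [ 0.003  0.003 -1.   ]]
angle from hinge 0.014645400907127716
```

View pics/w16.png

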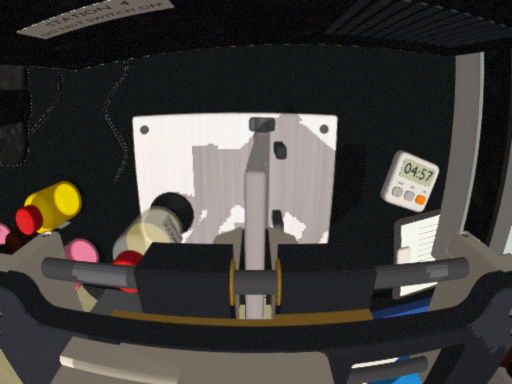

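View pics/c16.png

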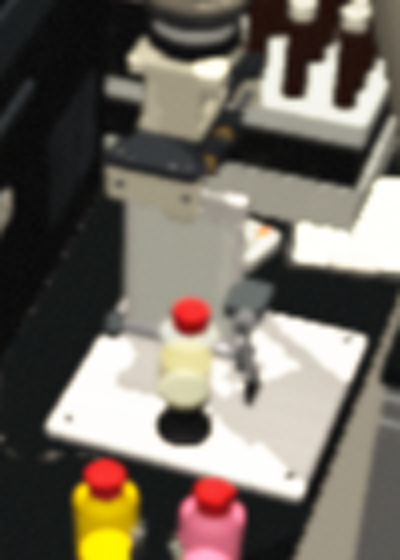

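```bash
python3 -m handwheel '[[0,0,0,0,0,0,0],[0,0,0,0,0,0,0],[0,0,0,0,0,0,0],[0,0,0,0,0,0,0],[0,0,0,0,0,0,0],[0,0,0,0,0,0,0]]' 25
python3 - <<'E'
from h import *
s=monitor.state(); print(s["joint_vel"].round(4),s["ft_force"].round(2))
c,p=shot("side","pics/s17.png"); t,_=shot("top","pics/t17.png")
for P in([.4372,-.268,.0303],[.4477,-.268,.099],[.4798,-.2133,.144],[.5175,-.313,.189]):
  q,_=cv2.projectPoints(np.array([P]),np.array(c["rvec"],float),np.array(c["tvec"],float),np.array([[c["fx"],0,c["cx"]],[0,c["fy"],c["cy"]],[0,0,1.]]),None); print(P,q.ravel().round(1),((q.ravel()-[250,100])*7).round())
f=lambda a,k:cv2.resize(a,None,fx=k,fy=k,interpolation=cv2.INTER_CUBIC)
cv2.imwrite("pics/c17.png",f(c["color"][100:185,250:320,::-1],7))
E
```

```text
time: 16.73
tool_pos: [0.5192, -0.3121, 0.1596]
tool_rot: [1.0, 0.003, 0.001, 0.001]
ft_force: [4.0, -3.1, -6.6]
finger_gap: 0.0104
[ 0.0013 -0.001   0.0008 -0.0006  0.0008 -0.0008] [ 3.97 -3.13 -6.63]
[0.4372, -0.268, 0.0303] [292.5 177.3] [297. 541.]
[0.4477, -0.268, 0.099] [291.  160.9] [287. 426.]
[0.4798, -0.2133, 0.144] [277.3 157.4] [191. 402.]
[0.5175, -0.313, 0.189] [276.9 126.6] [188. 186.]
```

View pics/c17.png

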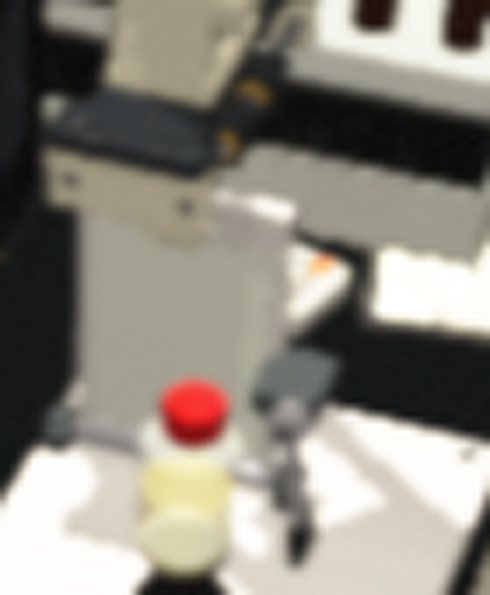

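Foot seen at (300,538) against (297,541) predicted for fully down. The cap is at (193,405) against (191,402) predicted for centred, and the plate is vertical in the fingers. Handing in.

```bash
python3 - <<'E'
from h import *
print(close_job()); s=monitor.state(); print(s["time"],s["finger_gap"],s["tool_pos"])
E
```

```text
the job is handed in; nothing more can be done
None
the job is handed in; nothing more can be done
```

I did all three steps in order and handed the job in after about 17 s of the 67 s. The arm was still holding the plate upright when I handed in. The hand-in gives no verdict, so the checks below are all I can confirm.

1. **Bottle:** I set the pale bottle on the pedestal, let go and lifted straight up. In the wrist view its cap was about 3 mm from the pedestal centre. In the last side picture it stood upright, within about 1 pixel of where a centred bottle would appear.
2. **Kickstand:** I pushed the pedal over its centre with closed fingers and it fell down by itself. In the last side picture its foot was within about 1 pixel of the fully-down position, just above the deck. I have no direct reading of its joint angle or of the force on it.
3. **Plate:** I gripped the top rail with 25 N (10.4 mm finger opening) and swung the plate up about its hinge. The tool ended within about 0.005 rad of vertical with the joints still.

**Plate angle:** my two estimates disagreed slightly. Fingertip position relative to the hinge put the plate about 0.015 rad past upright just after the swing and about 0.007 rad once settled, well inside the 0.06 rad allowed.

**Wrist force:** about 8 N remained on the wrist while holding.

**Bystanders:** I saw no movement of the dropper bottle, beaker or timer in the pictures, and the arm kept clear of them, but I did not measure their positions again at the end.

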